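# Rock the pinched locating block out of a welded bracket

### The arm

A 6-joint arm with a two-finger parallel gripper is mounted at the origin on the work surface. World frame = base frame: x ahead of the robot, y to its left, z up, the work surface at z = 0. Lengths are in m, angles in rad, forces in N, time in s.
With the tool pointing down it reaches from about 0.375 to 0.9 m from the base axis. Payload 3.1 kg.
Tool frame: the origin (TCP) lies between the finger pads; the fingertips stand 22 mm ahead of it and the grasp point (between the pads) lies 3 mm ahead of it; z points along the fingers, y is the line along which they close (so a half turn about z gives the same grasp; the last joint's range is limited). The gripper opens to 87 mm and grips with 3 to 60 N. Pads are 19 mm wide; open, the fingers measure 117 mm over their backs; the gripper's body (75 mm by 190 mm) begins 51 mm behind the grasp point.
Start: joints at [-1.375, 0.527, 1.433, -0, 1.181, -0.178], TCP at [0.229, -0.582, 0.245] pointing down, gripper open.
Joint ranges: [-3.08, 3.08], [-0.75, 2.2], [0.22, 2.44], [-1.43, 4.57], [0, 2.65], [-2.85, 2.85]. Speed limits (rad/s): [2.79, 2.79, 3.14, 3.14, 3.14, 3.14].

### API

Orientations are given as a unit quaternion [x, y, z, w].
In Python, from rig import get_obs, camera, get_calibration, hand_in, cut_out gives the robot as it stands.
- The arm moves only by the shell command python3 -m inch 'ROWS' [OPENING] [FORCE]. ROWS is JSON, one flat list of numbers, 6 for each row, row after row: the shift along the tool's x, y, z scaled (see below), then the turn, a rotation vector about the tool's x, y, z scaled (see below). A call has 1 to 20 rows; each row is the pose to reach, as a shift and turn from the pose commanded when the call began, along the tool's axes at that moment; what a row does not reach only later rows make up. The controller multiplies each number of a shift by 0.08 m and each number of a turn by 90 degrees. A row lasts 1/12 s, in which the tool goes at most 41.7 mm and 7.16 degrees, less where a joint would pass 70% of its speed; a pose out of reach is approached as far as the arm can. A call with a number of a shift or a turn outside -1 to 1 is refused whole. A call with a gripper value outside its range is refused whole. OPENING is the finger opening in mm, from 0 to 87, set as the call begins (- or left out, the last holds). The fingers move at their own pace and stop on an object; FORCE is the grip in N (left out, the last holds). Time passes only in rows, so rows that repeat a pose let the fingers close. It gives the time, the measured TCP pose, the force, the opening and the grip force at its end, in the units of the state.
- get_obs(): the state, without advancing time (a new reading comes with each control period).
- camera(name): name is "scene" or "top" or "wrist"; returns the picture (400x640x3 uint8, red, green, blue); there is no depth.
- get_calibration(name): a dict with "vertical_fov" (degrees; the focal length in pixels is half the picture's height over the tangent of half this angle, whatever the lens; pixels are square), "cx", "cy" (the principal point, pixels), "T" (4x4, takes a point from camera to world coordinates). Camera axes: x right, y down, z forward; pixel columns grow to the right and rows downward; lengths in m; the calibration is good to about 2 mm. A picture is of the moment at which its call begins: read the wrist's pose just before it. get_calibration takes no time and is no camera call; for the wrist camera it gives the pose at the moment of the call.
- hand_in(): hands the job in; it is judged then, once.
Trained networks look in the newest picture that a camera, given by its name, has taken for a name from the list of things; names that differ only in an ending like _2 or _b are one class to them, and where a whole thing is asked for, a point or a joint stands for the part that bears it (a point fixed in the world has none). Each returns a list of dicts, best first, with "conf" (0 to 1); they miss things now and then, are a little off and sometimes report something else, mostly with a low value. They report only what shows in the picture. A call takes as long as a camera call. They do not tell look-alikes from the thing itself.
- cut_out(camera, thing): "region" (400x640 bool, what is visible of it) and "bbox" ([left, top, right, bottom] in pixels, round what is visible of it).
The state is a dict: "time": time; "q": joint angles; "joint_velocities": joint speeds; "joint_torque": joint torques, N m; "position": TCP position; "tool_rot": TCP orientation; "ft_force": force on the tool from outside, world axes, zero at the start; "moment": the same for the moment, N m; "grip_width": finger opening in m; "grip_force": force on a finger pad.
Only numpy, scipy, OpenCV 4.12 (cv2) and the standard library are available. Lean on these libraries where they do the work, as an engineer would, in place of code of your own. Each camera call takes 0.05 s, during which the arm holds its last target. There are 200 camera calls.

### The job

The welds have drawn the bracket's two ears in, and they now pinch the tapered locating block with the yellow T-handle. Take the block by its T-handle and rock it to and fro along the gap between the ears, several degrees each way, easing it upward as you rock, until it comes free; do not just pull it straight out. The program finishes while the gripper is still holding it, motionless and upright, just clear of the bracket: over the middle of the gap, its foot about a finger's width (15 mm) above the tops of the ears, and leave the loose things lying around the jig where they are.

Things in the scene. Friction and masses are not known exactly. Their poses are not given: they have to be found in the camera images.
- t_bar (a point): Centre of the block's T-handle: a yellow round bar, 14 mm thick, 62 mm long, level, across the gap. A bright 12 mm stem runs from its middle 46 mm down to the block. Axes turn with the block: x along the gap, y along the bar, z up. Pinch it across the bar, fingers closing along the gap either side of the stem; tips may reach 25 mm below its centre. At the start it is 129 mm above the bench.
- foot (a point): Centre of the locating block's underside (foot), 84 mm straight below point t_bar, same axes. At the start it sits fully home on the bracket's base plate, 45 mm above the bench.
- gap (a point): Middle of the gap, level with the ear tops: 75 mm above the bench, 30 mm above the bracket's base plate. x runs along the gap, y from ear to ear, z up. The ears are two upright springy bare metal plates, 50 mm long along the gap, 30 mm tall, 3 mm thick, each pressing on the block with some 60 to 70 N. Nothing stands at either end of the gap.
- loc_block: The loose dark steel block with its T-handle, about 0.42 kg; origin and axes as point foot. 32 mm long along the gap, 38 mm tall, 40 mm wide at the top tapering to 32 mm at the foot. A straight pull takes some 40 to 50 N. Rocking (handle 10 mm each way along the gap, foot staying about in place) takes 10 to 25 N sideways; eased up 1 to 3 mm per swing it is loose after 12 mm of rise.
- jig: Welding jig, bolted to the bench, with the bracket (base plate 60 x 100 mm) clamped in it. Origin on the bench under point gap, same axes. Base 150 mm along x, y from -80 to +170 mm, 12 mm thick. On the +y side a closed toggle clamp with a red handle: spindle 41 mm from the gap's middle, 88 mm high; handle up to y = +245 mm, 98 mm high.
- bracket: A finished bracket lying loose on the bench near the jig, 60 x 100 mm, 33 mm tall. Origin at the centre of its underside.
- hammer: A hammer lying loose beside the jig, about 240 mm long. Origin at its underside.
- tin: A small open steel tin standing loose on the bench, 76 mm across, 50 mm tall. Origin at the centre of its underside.
- pin: A brass locating pin standing loose on the bench, 14 mm thick with a wider head, about 60 mm tall. Origin at the centre of its underside.
There are look-alikes about, which are no part of the job. What is shaped like the loc_block but blue or green is not meant.

How it is judged:
On the way, in this order (a step that is already met when the one before it is completed fails the run):
1. the block is rocked over by at least 3.5 degrees along the gap, its foot still at least 8 mm below the tops of the ears (angle between foot's own z axis and vertical above 0.06 rad and z of foot in the frame of gap below -0.008 m), for 0.05 s.
2. it is brought back through upright (within 1.7 degrees), still between the ears (angle between foot's own z axis and vertical below 0.03 rad and z of foot in the frame of gap below -0.008 m), for 0.02 s.
3. it is rocked over again by at least 3.5 degrees, still between the ears (all of step 1), for 0.05 s.
At the end, for the whole second after the job is handed in: The program ends with the gripper holding the block (more than 1 N on it): foot 3 to 35 mm above the tops of the ears, within 20 mm of the gap's middle sideways, upright within 11 degrees, touching neither the bracket nor the jig, and still (under 20 mm/s) (z of foot in the frame of gap between 0.003 and 0.035 m and horizontal distance between foot and gap below 0.02 m and angle between foot's own z axis and vertical below 0.2 rad and contact force between loc_block and jig below 0.1 N and contact force between loc_block and the fingers above 1 N and linear speed of loc_block below 0.02 m/s); the arm keeps its last pose, push and grip.
It fails at once if the finished bracket is moved more than 30 mm (distance of bracket from where it was at the start of the episode above 0.03 m).
It fails at once if the hammer is moved more than 30 mm (distance of hammer from where it was at the start of the episode above 0.03 m).
It fails at once if the steel tin is moved more than 30 mm (distance of tin from where it was at the start of the episode above 0.03 m).
It fails at once if the brass pin is moved more than 30 mm (distance of pin from where it was at the start of the episode above 0.03 m).
It also fails if it takes over 48 s, if anything falls off the work surface, if the arm or the gripper's body presses on something with over 40 N, if the wrist force passes 120 N, or if a joint passes its speed limit or range.

## Working session

There is one attempt and no reset: what is moved stays moved. The work goes in short steps, Python scripts to look and compute and a shell command to move; the robot and the scene stay as the last step left them, time stands still between calls to the robot, and variables do not carry over. Pictures are saved under pics/ and viewed, at most 10 in all, crops included, and the job is handed in when it is done.

```bash
mkdir -p pics; ls; cat > h.py <<'E'
import numpy as np, cv2
from rig import *
def snap(n,f):
    im=camera(n); cv2.imwrite('pics/'+f,im[:,:,::-1]); return im
def cam(n):
    c=get_calibration(n); f=200/np.tan(np.radians(c['vertical_fov'])/2); return f,c['cx'],c['cy'],np.array(c['T'])
def ray(n,u,v):
    f,cx,cy,T=cam(n); d=T[:3,:3]@np.array([(u-cx)/f,(v-cy)/f,1]); return T[:3,3],d/np.linalg.norm(d)
def atz(n,u,v,z):
    o,d=ray(n,u,v); return o+d*(z-o[2])/d[2]
def proj(n,p):
    f,cx,cy,T=cam(n); q=np.linalg.inv(T)@np.append(p,1); return np.array([cx+f*q[0]/q[2],cy+f*q[1]/q[2]])
def tri(rays):
    A=np.zeros((3,3));b=np.zeros(3)
    for o,d in rays:
        P=np.eye(3)-np.outer(d,d);A+=P;b+=P@o
    x=np.linalg.solve(A,b); return x,[np.linalg.norm((np.eye(3)-np.outer(d,d))@(x-o)) for o,d in rays]
E
python3 - <<'E'
from h import *
np.set_printoptions(precision=3,suppress=True)
a=snap('scene','s1.png');b=snap('top','t1.png');c=snap('wrist','w1.png')
for n in ['scene','top','wrist']:
    for t in ['t_bar','loc_block','jig','gap','bracket','hammer','tin','pin']:
        try:
            for r in cut_out(n,t)[:3]:
                m=r['region'];ys,xs=np.nonzero(m)
                print(n,t,round(r['conf'],2),np.array(r['bbox']),xs.mean().round(1),ys.mean().round(1))
        except Exception as e: print(n,t,e)
o=get_obs();print(o['position'],o['tool_rot'],o['time'])
E
```

```text
pics
scene t_bar 0.86 [221.4 203.3 250.3 248.5] 238.5 224.8
scene t_bar 0.7 [278.  115.  289.9 145.6] 283.8 135.2
scene t_bar 0.67 [330.  108.4 346.3 143.6] 337.9 128.6
scene loc_block 0.85 [225.3 205.9 251.8 244.8] 238.3 224.8
scene loc_block 0.55 [330.1 106.8 347.7 144.4] 338.3 127.6
scene loc_block 0.49 [276.7 120.7 292.4 147.1] 283.8 135.7
scene jig 0.63 [254.6 135.9 321.  215.5] 286.3 177.6
scene gap 0.69 [278.5 120.8 291.7 148.6] 283.7 136.1
scene gap 0.65 [253.8 140.1 316.8 213. ] 286.2 177.1
scene bracket 0.86 [208.1 168.7 237.1 196.6] 225.0 182.7
scene hammer 0.6 [237.7 103.  325.6 132.3] 275.8 117.4
scene tin 0.96 [209.3 126.8 241.5 155.5] 226.9 141.0
scene pin 0.52 [208.4 196.3 220.5 220.8] 213.6 203.9
top t_bar 0.73 [387.8 286.1 414.9 299.2] 398.3 291.4
top t_bar 0.71 [336.7 139.4 349.6 159.9] 345.1 149.7
top t_bar 0.47 [390.8 220.3 412.8 237.5] 401.1 228.8
top loc_block 0.72 [390.4 284.  411.5 298.2] 398.8 291.7
top loc_block 0.66 [338.9 136.6 352.5 157.3] 345.1 149.4
top loc_block 0.63 [390.4 223.1 415.4 236.9] 401.1 228.6
top jig 0.84 [325.1 175.1 431.1 266.7] 378.0 218.0
top gap 0.92 [327.3 177.  432.5 265.8] 378.4 218.6
top gap 0.53 [389.6 221.  414.3 236.6] 401.2 228.5
top gap 0.36 [383.7 154.6 423.2 187.1] 404.7 171.7
top bracket 0.8 [382.5 154.6 423.2 189.6] 404.3 171.5
top hammer 0.77 [432.  221.  484.5 303.9] 456.3 256.2
top tin 0.61 [435.3 182.1 464.6 209.9] 447.2 194.9
top pin 0.5 [374.9 140.4 384.1 152.5] 377.2 145.0
[ 0.229 -0.582  0.245] [ 0.982  0.186  0.    -0.   ] 1.35
```

```bash
python3 - <<'E'
import cv2,numpy as np
s=cv2.imread('pics/s1.png')[80:270,170:390];t=cv2.imread('pics/t1.png')[120:320,310:500]
s=cv2.resize(s,None,fx=3.1,fy=3.1,interpolation=2);t=cv2.resize(t,None,fx=3,fy=3,interpolation=2)
cv2.imwrite('pics/s1c.png',s);cv2.imwrite('pics/t1c.png',t)
from h import *
for p in [(401.2,228.6),(398.5,291.5),(345.1,149.5)]: print(atz('top',*p,0.129))
for p in [(283.8,136),(338,128),(238.4,224.8)]: print(atz('scene',*p,0.12))
for n in('scene','top'): print(cam(n)[3])
E
```

```text
[ 0.51013455 -0.13453121  0.129     ]
[ 0.34965459 -0.12703125  0.129     ]
[0.71514851 0.01261478 0.129     ]
[ 0.52623257 -0.11474219  0.12      ]
[ 0.4007084  -0.06229495  0.12      ]
[0.75216516 0.06870156 0.12      ]
[[-0.81221179  0.42956599 -0.39469618  0.96394523]
 [ 0.58335569  0.59476271 -0.5531306   0.64912527]
 [-0.00285552 -0.67950745 -0.73366305  0.83120674]
 [ 0.          0.          0.          1.        ]]
[[ 0.01359064 -0.99591025  0.08932001  0.48535752]
 [-0.99962918 -0.01564058 -0.02229077  0.10561044]
 [ 0.02359662 -0.08898394 -0.99575351  1.24328097]
 [ 0.          0.          0.          1.        ]]
```

View pics/s1c.png

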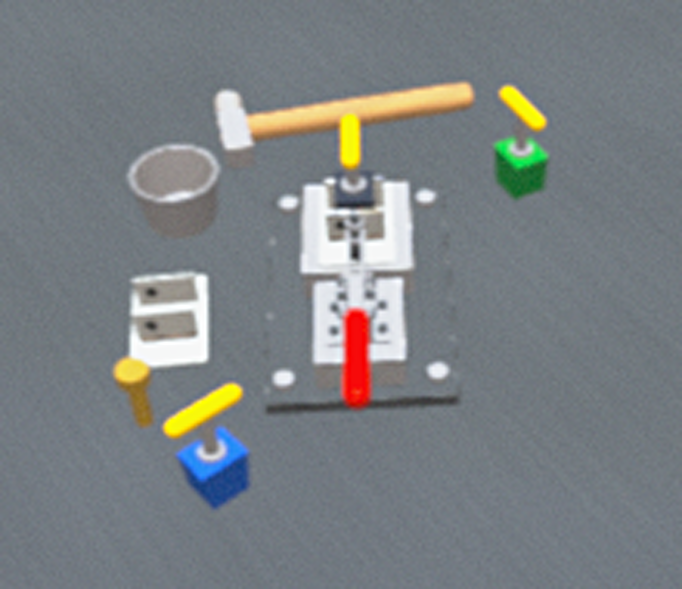

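View pics/t1c.png

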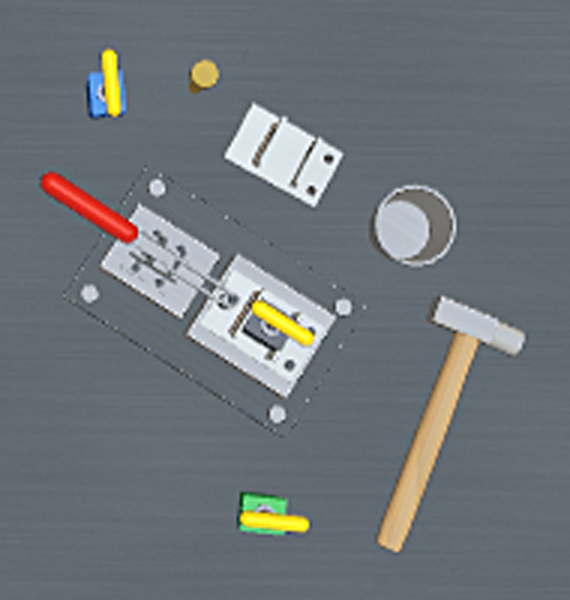

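The scene crop shows our dark block at about (283,130) in full-image pixels, between the clamp and the hammer. The green look-alike is at (338,128) and the blue one at (238,225). In the top view its bar runs from about (396,222) to (412,233), with the red clamp handle towards the upper left. Next I'll measure the bar from its yellow pixels in both views.

```bash
cat >> h.py <<'E'
def yel(im,win):
    hsv=cv2.cvtColor(im,cv2.COLOR_RGB2HSV); m=cv2.inRange(hsv,(22,140,110),(34,255,255))
    z=np.zeros_like(m);l,t,r,b=win;z[t:b,l:r]=m[t:b,l:r]
    n,lab,st,ce=cv2.connectedComponentsWithStats(z)
    k=1+np.argmax(st[1:,4]); ys,xs=np.nonzero(lab==k)
    (c,wh,a)=cv2.minAreaRect(np.stack([xs,ys],1).astype(np.float32))
    X=np.stack([xs,ys],1)-ce[k]; w,V=np.linalg.eigh(np.cov(X.T)); d=V[:,1]; s=X@d
    L=(s.max()-s.min())/2
    return np.array(c),d,L,st[k]
E
python3 - <<'E'
from h import *
np.set_printoptions(precision=4,suppress=True)
s=cv2.imread('pics/s1.png')[:,:,::-1].copy();t=cv2.imread('pics/t1.png')[:,:,::-1].copy()
cs=yel(s,(270,105,300,140));ct=yel(t,(385,210,425,245));print(cs,ct)
x,r=tri([ray('scene',*cs[0]),ray('top',*ct[0])]);print(x,r)
e=[atz('top',*(ct[0]+k*ct[1]*20),x[2]) for k in(-1,1)];v=e[1]-e[0];print('bar yaw',np.degrees(np.arctan2(v[1],v[0])))
# jig edges/ other bits
# handle red
for p in [(310+47/3,120+182/3)]: print('red end',atz('top',*p,.095))
print('spindle',atz('top',310+228/3,120+299/3,.088))
for nm,c,z in [('hammerhead',(480,325),.02),('hammerend',(392,548),.02),('tin',(417,225),.05),('bracket',(284,155),.03),('pin',(205,73),.06),('green',(275,522),.13)]: print(nm,atz('top',310+c[0]/3,120+c[1]/3,z))
E
```

```text
(array([282.5, 125. ]), array([0.0009, 1.    ]), np.float64(8.001792097310155), array([280, 117,   6,  17,  98], dtype=int32)) (array([403.6538, 227.2692]), array([-0.8462, -0.5329]), np.float64(11.502528950596837), array([394, 220,  21,  15, 119], dtype=int32))
[ 0.5133 -0.1401  0.1316] [np.float64(0.0003391287975561873), np.float64(0.00033912879755637306)]
bar yaw 58.49274987411905
red end [0.6364 0.0613 0.095 ]
spindle [ 0.5344 -0.1024  0.088 ]
hammerhead [ 0.5161 -0.3552  0.02  ]
hammerend [ 0.3068 -0.2685  0.02  ]
tin [ 0.6076 -0.2863  0.05  ]
bracket [ 0.6746 -0.1664  0.03  ]
pin [ 0.7457 -0.086   0.06  ]
green [ 0.3436 -0.1349  0.13  ]
```

The bar centre is at about (0.513, -0.140, 0.13). The bar lies at yaw 58.5°, which agrees with the clamp direction. I'll move over it while turning the tool by 37°.

```bash
python3 -m inch '[1,-0.7,-0.1,0,0,-0.08, 1,-0.7,-0.1,0,0,-0.16, 1,-0.7,-0.1,0,0,-0.24, 1,-0.7,-0.1,0,0,-0.32, 1,-0.7,-0.1,0,0,-0.412, 1,-0.7,-0.1,0,0,-0.412]' 87
cat >> h.py <<'E'
from scipy.spatial.transform import Rotation as Rot
def togo(p):
    o=get_obs();R=Rot.from_quat(o['tool_rot']).as_matrix()
    x=R[:,0];y=R[:,1]
    print('t',round(o['time'],2),'pos',np.round(o['position'],4),'shift units',np.round(R.T@(np.array(p)-o['position'])/0.08,3),'yaw x',np.degrees(np.arctan2(x[1],x[0])).round(2),'yaw y',np.degrees(np.arctan2(y[1],y[0])).round(2),'tool z',np.round(R[:,2],3))
E
python3 -c "
from h import *
togo([.5133,-.1401,.26])"
```

```text
time: 1.85
position: [0.2832, -0.4998, 0.2529]
tool_rot: [0.871, 0.491, -0.0, 0.0]
ft_force: [-0.1, -0.0, -0.7]
grip_width: 0.087
grip_force: 0.0
t 1.85 pos [ 0.2832 -0.4998  0.2529] shift units [ 5.336  0.13  -0.091] yaw x 58.78 yaw y -31.22 tool z [ 0.    -0.001 -1.   ]
```

```bash
python3 -m inch '[0.5,0.03,-0.1,0,0,0, 1,0.05,-0.2,0,0,0]' >/dev/null && python3 -m inch '[0.5,0.03,0,0,0,0, 1,0.05,0,0,0,0]' >/dev/null && python3 -m inch '[0.5,0,0,0,0,0, 1,0,0,0,0,0]'>/dev/null && python3 -m inch '[0.5,0,0,0,0,0, 0.9,0,0,0,0,0, 0.9,0,0,0,0,0,0.9,0,0,0,0,0,0.9,0,0,0,0,0]'
python3 - <<'E'
from h import *
togo([.5133,-.1401,.26])
print(proj('wrist',np.array([.5133,-.1401,.13])))
im=snap('wrist','w2.png')
for r in cut_out('wrist','loc_block')[:3]: print(r['conf'],r['bbox'])
print(cam('wrist')[3])
E
```

```text
time: 2.77
position: [0.4524, -0.2387, 0.2686]
tool_rot: [0.872, 0.489, -0.0, 0.0]
ft_force: [-0.3, -0.9, 0.1]
grip_width: 0.0869
grip_force: 0.0
t 2.77 pos [ 0.4524 -0.2387  0.2686] shift units [1.449 0.005 0.107] yaw x 58.5 yaw y -31.5 tool z [ 0.    -0.001 -1.   ]
[322.50413398  42.64808917]
0.97 [304.4, 4.0, 347.1, 85.9]
0.85 [145.3, 127.0, 214.3, 184.5]
[[ 8.51924993e-01 -5.04766679e-01 -1.39407339e-01  4.89846783e-01]
 [-5.23663189e-01 -8.21597492e-01 -2.25287428e-01 -1.77896864e-01]
 [-8.19133043e-04  2.64930482e-01 -9.64267167e-01  4.10132687e-01]
 [ 0.00000000e+00  0.00000000e+00  0.00000000e+00  1.00000000e+00]]
```

View pics/w2.png

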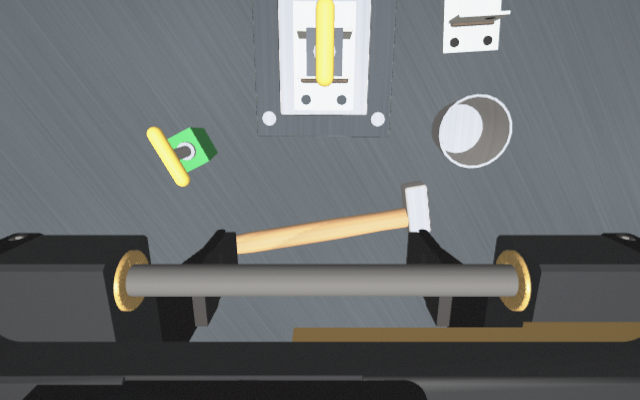

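The bar shows vertical at column 324, rows 0–86, with the dark block below it; the green look-alike is at (175,155). I'll take a second wrist view closer in and triangulate.

```bash
python3 -m inch '[0.35,0,0,0,0,0, 0.45,0,0,0,0,0, 0.45,0,0,0,0,0,0.45,0,0,0,0,0]' | head -2
cat > m.py <<'E'
from h import *
np.set_printoptions(precision=4,suppress=True)
togo([.5133,-.1401,.132])
rs=[];cs=[]
for n,win in (('scene',(270,105,300,140)),('top',(385,210,425,245)),('wrist',(240,0,400,230))):
    c,d,L,st=yel(snap(n,'m_%s.png'%n),win); rs.append(ray(n,*c)); cs.append((c,d,L,st)); print(n,c,d,L,st)
x,r=tri(rs);print(x,r); print('tw',tri(rs[1:]),'sw',tri([rs[0],rs[2]]))
c,d,L,st=cs[2]; e=[atz('wrist',*(c+k*L*d),x[2]) for k in(-1,1)]; v=e[1]-e[0]; print('bar',np.linalg.norm(v),np.degrees(np.arctan2(v[1],v[0])),sum(e)/2)
E
python3 m.py
```

```text
time: 3.2
position: [0.4708, -0.2083, 0.2685]
t 3.2 pos [ 0.4708 -0.2083  0.2685] shift units [1.006 0.008 1.705] yaw x 58.54 yaw y -31.46 tool z [-0.    -0.001 -1.   ]
scene [282.5 124.5] [0.0093 1.    ] 8.508951356611934 [280 116   6  18  99]
top [403.6538 227.2692] [-0.8462 -0.5329] 11.502528950596837 [394 220  21  15 119]
wrist [333.   79.5] [0. 1.] 15.5 [333  64   1  32  32]
[ 0.5178 -0.1369  0.1381] [np.float64(0.002865834516153281), np.float64(0.004830937141285425), np.float64(0.006511990345739901)]
tw (array([ 0.5183, -0.1366,  0.1519]), [np.float64(0.0052700041076975), np.float64(0.005270004107697396)]) sw (array([ 0.5207, -0.1347,  0.1397]), [np.float64(0.004129253340135338), np.float64(0.0041292533401353715)])
bar 0.02207749199874222 -120.99812100197335 [ 0.5243 -0.1368  0.1381]
```

View pics/m_wrist.png

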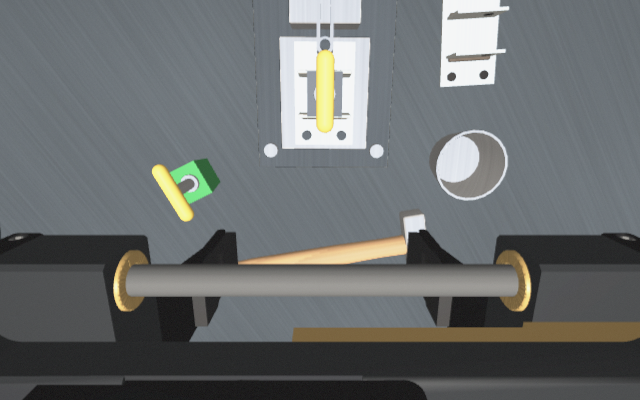

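The whole bar is visible at column 325, rows 50–132, but the saturation threshold was too strict for the wrist picture. I'll loosen it and redo the measurement on the saved pictures.

```bash
sed -i 's/(22,140,110),(34/(18,75,110),(38/' h.py; sed -i "s/snap(n,'m_%s.png'%n)/cv2.imread('pics\/m_%s.png'%n)[:,:,::-1].copy()/" m.py; python3 m.py
```

```text
t 3.35 pos [ 0.4707 -0.2085  0.2685] shift units [1.007 0.007 1.706] yaw x 58.49 yaw y -31.51 tool z [-0. -0. -1.]
scene [285.74 122.68] [-0.72   0.694] 14.82080616214256 [270 110  30  25 256]
top [403.7941 227.3235] [-0.8494 -0.5277] 11.66049762163986 [394 220  21  15 123]
wrist [324.5  90.5] [-0.0056  1.    ] 41.5049334590169 [ 316   49   18   84 1309]
[ 0.5115 -0.138   0.1392] [np.float64(0.005988126559072272), np.float64(0.0020578841036593934), np.float64(0.003944438367914288)]
tw (array([ 0.5141, -0.1401,  0.1345]), [np.float64(0.000743063354006802), np.float64(0.0007430633540065855)]) sw (array([ 0.5105, -0.1376,  0.1386]), [np.float64(0.00495915046528917), np.float64(0.004959150465289046)])
bar 0.0598847880649975 -121.70859595871015 [ 0.5143 -0.1409  0.1392]
```

```bash
python3 - <<'E'
from h import *
np.set_printoptions(precision=4,suppress=True)
rs=[ray('scene',282.5,124.8),ray('top',403.7,227.3),ray('wrist',324.7,90.5)]
print(tri(rs),tri(rs[1:]),tri([rs[0],rs[2]]))
for z in(.129,.132):
    e=[atz('wrist',324.7-k*.2,90.5+k*41,z) for k in(-1,1)];v=e[1]-e[0];print(sum(e)/2,np.linalg.norm(v),np.degrees(np.arctan2(v[1],v[0])))
togo([.5135,-.1405,.133])
E
```

```text
(array([ 0.5139, -0.1399,  0.1326]), [np.float64(0.0008072815284264843), np.float64(0.0005372006544921828), np.float64(0.0011227929558228027)]) (array([ 0.5143, -0.1401,  0.1332]), [np.float64(0.0007786490679643001), np.float64(0.0007786490679645167)]) (array([ 0.5142, -0.1396,  0.1329]), [np.float64(0.0009207554218991309), np.float64(0.0009207554218990876)])
[ 0.5146 -0.1408  0.129 ] 0.061375765070912344 -121.65769191088488
[ 0.5146 -0.1409  0.132 ] 0.060720754887368306 -121.65769191088482
t 3.35 pos [ 0.4707 -0.2085  0.2685] shift units [1.004 0.012 1.694] yaw x 58.49 yaw y -31.51 tool z [-0. -0. -1.]
```

```bash
python3 -m inch '[0.5,0,0.1,0,0,0, 1,0,0.2,0,0,0, 1,0,0.3,0,0,0, 1,0,0.6,0,0,0, 1,0,0.8,0,0,0, 1,0,0.8,0,0,0,1,0,0.8,0,0,0]' 87
python3 - <<'E'
from h import *
togo([.514,-.1402,.133])
snap('wrist','w4.png')
for p in ([.514,-.1402,.131],): print(proj('wrist',np.array(p)))
o,_=ray('wrist',0,0)
try:
    c,d,L,st=yel(cv2.imread('pics/w4.png')[:,:,::-1].copy(),(240,100,400,330)); print(c,d,L,st,atz('wrist',*c,.131))
except Exception as e: print(e)
E
```

```text
time: 3.93
position: [0.5122, -0.1396, 0.2039]
tool_rot: [0.872, 0.489, -0.001, -0.001]
ft_force: [-0.4, -0.2, -0.5]
grip_width: 0.0869
grip_force: 0.0
t 3.93 pos [ 0.5122 -0.1396  0.2039] shift units [0.006 0.025 0.887] yaw x 58.53 yaw y -31.47 tool z [-0.002  0.001 -1.   ]
[323.45240271 215.69695542]
[326.49996948 215.99996948] [-0.01115066  0.99993783] 45.01950364481311 [ 316  171   22   91 1849] [ 0.51560835 -0.14143114  0.131     ]
```

View pics/w4.png

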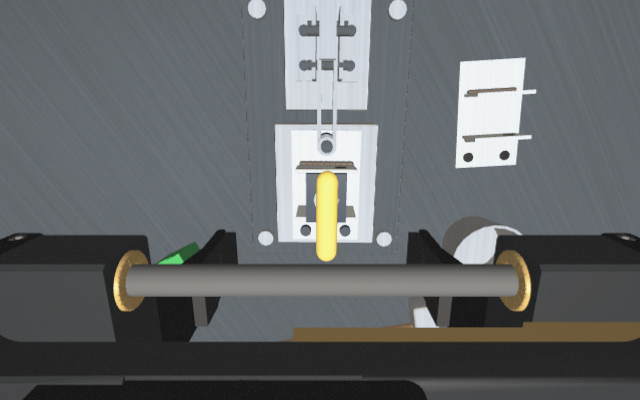

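The bar is straight under the fingers, at column 326.5 and rows 171–262, about 2–3 mm along the tool's y axis. I'll go down and grip it.

```bash
python3 -m inch '[0,0.035,0.3,0,0,0, 0,0.035,0.6,0,0,0, 0,0.035,0.8,0,0,0, 0,0.035,0.89,0,0,0, 0,0.035,0.89,0,0,0, 0,0.035,0.89,0,0,0, 0,0.035,0.89,0,0,0]' 87
python3 -m inch '[0,0,0,0,0,0, 0,0,0,0,0,0, 0,0,0,0,0,0, 0,0,0,0,0,0, 0,0,0,0,0,0, 0,0,0,0,0,0, 0,0,0,0,0,0, 0,0,0,0,0,0, 0,0,0,0,0,0, 0,0,0,0,0,0]' 5 55
python3 - <<'E'
from h import *
togo([.515,-.141,.132])
o=get_obs();print(o['ft_force'],o['moment'])
E
```

```text
time: 4.57
position: [0.5163, -0.1414, 0.1348]
tool_rot: [0.872, 0.489, 0.001, 0.001]
ft_force: [0.3, 0.4, -0.1]
grip_width: 0.087
grip_force: 0.0
time: 5.4
position: [0.5153, -0.1407, 0.1333]
tool_rot: [0.872, 0.489, -0.0, -0.0]
ft_force: [0.9, -1.1, -0.5]
grip_width: 0.0285
grip_force: 0.0
t 5.4 pos [ 0.5153 -0.1407  0.1333] shift units [-0.005 -0.     0.016] yaw x 58.55 yaw y -31.45 tool z [-0.  0. -1.]
[ 0.86317775 -1.11160282 -0.51690003] [-0.03295792 -0.02857627 -0.00274733]
```

```bash
python3 -m inch '[0,0,0,0,0,0, 0,0,0,0,0,0, 0,0,0,0,0,0, 0,0,0,0,0,0, 0,0,0,0,0,0, 0,0,0,0,0,0]' 5 60
python3 - <<'E'
from h import *
togo([.515,-.141,.132])
o=get_obs();print(o['ft_force'],o['moment'])
E
```

```text
time: 5.9
position: [0.5151, -0.1406, 0.1333]
tool_rot: [0.872, 0.489, -0.0, -0.0]
ft_force: [-0.3, 0.3, 1.1]
grip_width: 0.0123
grip_force: 60.0
t 5.9 pos [ 0.5151 -0.1406  0.1333] shift units [-0.005  0.001  0.017] yaw x 58.55 yaw y -31.45 tool z [-0.  0. -1.]
[-0.33707947  0.32277663  1.13372473] [ 0.01775005  0.07706133 -0.03464809]
```

The block is gripped at 60 N. First swing, without lift yet, pivoting about the foot (88 mm below the TCP).

```bash
python3 -m inch '[0,0.03,0,0.017,0,0, 0,0.06,0.001,0.034,0,0, 0,0.09,0.003,0.05,0,0, 0,0.12,0.006,0.067,0,0, 0,0.13,0.006,0.075,0,0, 0,0.13,0.006,0.075,0,0]'
cat > s.py <<'E'
from h import *
o=get_obs();R=Rot.from_quat(o['tool_rot']).as_matrix()
z=R[:,2]; f=np.array(o['position'])+.088*z
gx=np.array([.853,-.522,0])
print('t',round(o['time'],2),'F gap/bar/z',np.round([gx@o['ft_force'],np.array([.522,.853,0])@o['ft_force'],o['ft_force'][2]],1),'tilt',np.degrees(np.arcsin(-(z@gx))).round(2),'foot est gap,bar,z mm',np.round(1e3*np.array([gx@(f-[.5151,-.1406,0]),np.array([.522,.853,0])@(f-[.5151,-.1406,0]),f[2]]),1),'grip',np.round(o['grip_width'],4),o['grip_force'])
E
python3 s.py
```

```text
time: 6.4
position: [0.5205, -0.1438, 0.1337]
tool_rot: [0.87, 0.488, -0.032, -0.056]
ft_force: [-8.3, 4.7, 12.4]
grip_width: 0.0124
grip_force: 60.2
t 6.4 F gap/bar/z [-9.6 -0.3 12.4] tilt 7.37 foot est gap,bar,z mm [-5.   0.  46.4] grip 0.0124 60.20200699567795
```

```bash
cat > plan.py <<'E'
from h import *
import sys
# states: (theta deg, extra y mm, rise mm); commanded handle pose in original tool axes
def P(s):
    t=np.radians(s[0]); return np.array([88*np.sin(t)+s[1], 88*(1-np.cos(t))-s[2]]),s[0]
S=eval(sys.argv[1])
for a,b in zip(S,S[1:]):
    p,t=P(a);print(a,'->',b)
    for k in (.2,.4,.6,.8,1):
        q,u=P(tuple(np.array(a)+k*(np.array(b)-a)));d=q-p;r=np.radians(t);c,s=np.cos(r),np.sin(r)
        print('  y %.3f z %.3f turn %.3f'%((c*d[0]+s*d[1])/80,(-s*d[0]+c*d[1])/80,(u-t)/90))
E
python3 plan.py "[(6.75,0,0),(8,3,1.5),(-8,-3,3.5),(8,3,6),(-8,-3,9),(8,3,12)]"
```

```text
(6.75, 0, 0) -> (8, 3, 1.5)
  y 0.012 z -0.005 turn 0.003
  y 0.024 z -0.009 turn 0.006
  y 0.035 z -0.014 turn 0.008
  y 0.047 z -0.018 turn 0.011
  y 0.059 z -0.023 turn 0.014
(8, 3, 1.5) -> (-8, -3, 3.5)
  y -0.077 z -0.001 turn -0.036
  y -0.154 z 0.001 turn -0.071
  y -0.230 z 0.007 turn -0.107
  y -0.306 z 0.016 turn -0.142
  y -0.381 z 0.028 turn -0.178
(-8, -3, 3.5) -> (8, 3, 6)
  y 0.077 z -0.002 turn 0.036
  y 0.154 z -0.001 turn 0.071
  y 0.231 z 0.003 turn 0.107
  y 0.307 z 0.011 turn 0.142
  y 0.382 z 0.022 turn 0.178
(8, 3, 6) -> (-8, -3, 9)
  y -0.077 z -0.004 turn -0.036
  y -0.154 z -0.004 turn -0.071
  y -0.231 z -0.001 turn -0.107
  y -0.307 z 0.006 turn -0.142
  y -0.383 z 0.016 turn -0.178
(-8, -3, 9) -> (8, 3, 12)
  y 0.077 z -0.004 turn 0.036
  y 0.154 z -0.004 turn 0.071
  y 0.231 z -0.001 turn 0.107
  y 0.307 z 0.006 turn 0.142
  y 0.383 z 0.016 turn 0.178
```

```bash
python3 -m inch '[0,0.03,-0.012,0.007,0,0, 0,0.06,-0.023,0.014,0,0, 0,0.06,-0.023,0.014,0,0, 0,0.06,-0.023,0.014,0,0]' >/dev/null; python3 s.py
python3 -m inch '[0,-0.039,0,-0.018,0,0, 0,-0.077,0,-0.036,0,0, 0,-0.116,0,-0.053,0,0, 0,-0.154,0.001,-0.071,0,0, 0,-0.192,0.004,-0.089,0,0, 0,-0.23,0.007,-0.107,0,0, 0,-0.306,0.016,-0.142,0,0, 0,-0.381,0.028,-0.178,0,0, 0,-0.381,0.028,-0.178,0,0, 0,-0.381,0.028,-0.178,0,0]'>/dev/null; python3 s.py; python3 - <<'E'
from h import *
a=snap('scene','s5.png');b=snap('top','t5.png')
s=cv2.resize(a[80:200,240:340],None,fx=4,fy=4,interpolation=2);t=cv2.resize(b[160:280,350:450],None,fx=4,fy=4,interpolation=2)
cv2.imwrite('pics/st5.png',np.hstack([s,t])[:,:,::-1])
E
```

```text
t 6.73 F gap/bar/z [-9.8 -0.8  5.9] tilt 8.75 foot est gap,bar,z mm [-3.4 -0.  47.1] grip 0.0124 60.016940496861935
t 7.57 F gap/bar/z [ 3.6  0.2 -8.2] tilt -8.34 foot est gap,bar,z mm [-0.   0.1 49.1] grip 0.0126 60.1119464635849
```

View pics/st5.png

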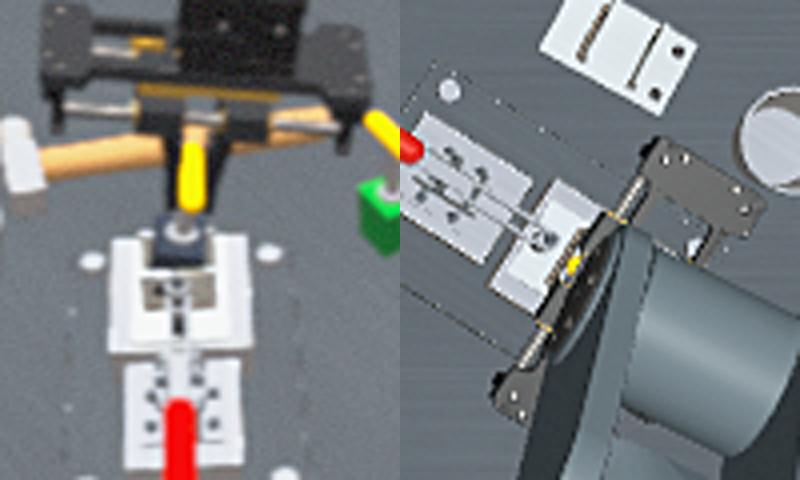

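The block is still in the grip (bar at about pixel (190,175) of the left half). It tilts with the tool, and the foot estimate has risen about 4 mm under low forces. I'll keep swinging and easing it up.

```bash
python3 -m inch '[0,0.039,-0.001,0.018,0,0, 0,0.077,-0.002,0.036,0,0, 0,0.116,-0.002,0.053,0,0, 0,0.154,-0.001,0.071,0,0, 0,0.192,0.001,0.089,0,0, 0,0.231,0.003,0.107,0,0, 0,0.307,0.011,0.142,0,0, 0,0.382,0.022,0.178,0,0, 0,0.382,0.022,0.178,0,0, 0,0.382,0.022,0.178,0,0]'>/dev/null; python3 s.py
python3 -m inch '[0,-0.039,-0.002,-0.018,0,0, 0,-0.077,-0.004,-0.036,0,0, 0,-0.116,-0.004,-0.053,0,0, 0,-0.154,-0.004,-0.071,0,0, 0,-0.192,-0.003,-0.089,0,0, 0,-0.231,-0.001,-0.107,0,0, 0,-0.307,0.006,-0.142,0,0, 0,-0.383,0.016,-0.178,0,0, 0,-0.383,0.016,-0.178,0,0, 0,-0.383,0.016,-0.178,0,0]'>/dev/null; python3 s.py
python3 plan.py "[(-8,-3,9),(8,3,12),(-8,-3,15),(0,0,19)]"
```

```text
t 8.5 F gap/bar/z [-3.4 -0.2 -3.4] tilt 8.38 foot est gap,bar,z mm [ 0.  -0.1 50.5] grip 0.0127 59.98143436387181
t 9.33 F gap/bar/z [ 2.5  1.3 -8. ] tilt -8.36 foot est gap,bar,z mm [-0.8  0.1 55.2] grip 0.0128 60.039082914590836
(-8, -3, 9) -> (8, 3, 12)
  y 0.077 z -0.004 turn 0.036
  y 0.154 z -0.004 turn 0.071
  y 0.231 z -0.001 turn 0.107
  y 0.307 z 0.006 turn 0.142
  y 0.383 z 0.016 turn 0.178
(8, 3, 12) -> (-8, -3, 15)
  y -0.077 z -0.004 turn -0.036
  y -0.154 z -0.004 turn -0.071
  y -0.231 z -0.001 turn -0.107
  y -0.307 z 0.006 turn -0.142
  y -0.383 z 0.016 turn -0.178
(-8, -3, 15) -> (0, 0, 19)
  y 0.040 z -0.008 turn 0.018
  y 0.079 z -0.016 turn 0.036
  y 0.119 z -0.023 turn 0.053
  y 0.158 z -0.029 turn 0.071
  y 0.197 z -0.034 turn 0.089
```

```bash
python3 - <<'E'
from h import *
o=get_obs();R=Rot.from_quat(o['tool_rot']).as_matrix();p=np.array(o['position'])
a=snap('scene','s6.png')
bl=np.array([240,85]);k=6
c=cv2.resize(a[85:185,240:340],None,fx=k,fy=k,interpolation=2)[:,:,::-1].copy()
def dot(P,col): q=(proj('scene',P)-bl)*k; cv2.circle(c,tuple(int(v) for v in q),3,col,-1)
for s in(-1,1):
    dot(p+R@[s*.031,0,.003],(255,0,255))
    dot(p+R@[s*.031,0,.018],(255,255,0))
for sx in(-1,1):
  for sy in(-1,1): dot(p+R@[sx*.02,sy*.016,.049],(0,255,0))
cv2.imwrite('pics/s6c.png',c)
E
```

```text
(no output)
```

View pics/s6c.png

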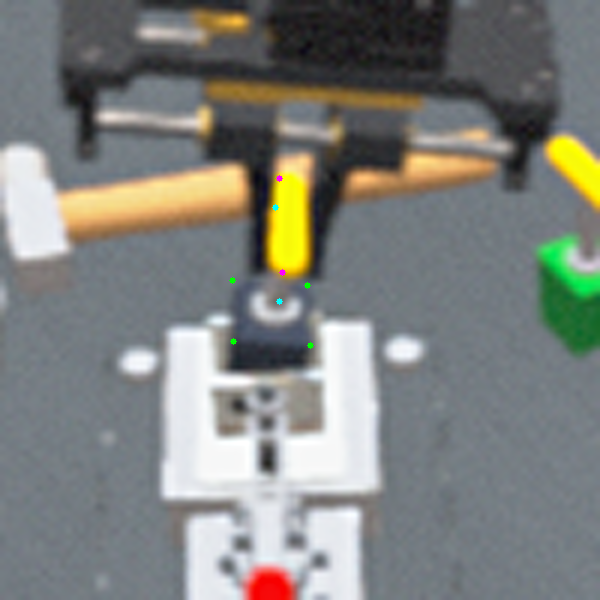

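The overlay fits: the yellow bar lies on the magenta points within a pixel, and the block's top matches the green corners. The block is rising and tilting with the tool. Two more swings, then I'll bring it upright.

```bash
python3 -m inch '[0,0.039,-0.002,0.018,0,0, 0,0.077,-0.004,0.036,0,0, 0,0.116,-0.004,0.053,0,0, 0,0.154,-0.004,0.071,0,0, 0,0.192,-0.003,0.089,0,0, 0,0.231,-0.001,0.107,0,0, 0,0.307,0.006,0.142,0,0, 0,0.383,0.016,0.178,0,0, 0,0.383,0.016,0.178,0,0, 0,0.383,0.016,0.178,0,0]'>/dev/null; python3 s.py
python3 -m inch '[0,-0.039,-0.002,-0.018,0,0, 0,-0.077,-0.004,-0.036,0,0, 0,-0.116,-0.004,-0.053,0,0, 0,-0.154,-0.004,-0.071,0,0, 0,-0.192,-0.003,-0.089,0,0, 0,-0.231,-0.001,-0.107,0,0, 0,-0.307,0.006,-0.142,0,0, 0,-0.383,0.016,-0.178,0,0, 0,-0.383,0.016,-0.178,0,0, 0,-0.383,0.016,-0.178,0,0]'>/dev/null; python3 s.py
python3 -m inch '[0,0.04,-0.008,0.018,0,0, 0,0.079,-0.016,0.036,0,0, 0,0.119,-0.023,0.053,0,0, 0,0.158,-0.029,0.071,0,0, 0,0.197,-0.034,0.089,0,0, 0,0.197,-0.034,0.089,0,0, 0,0.197,-0.034,0.089,0,0]'>/dev/null; python3 s.py
```

```text
t 10.22 F gap/bar/z [-3.6 -0.1 -4. ] tilt 8.23 foot est gap,bar,z mm [ 1.1 -0.1 57. ] grip 0.0124 59.97983157634735
t 11.05 F gap/bar/z [-0.4 -0.7 -3.3] tilt -7.99 foot est gap,bar,z mm [-4.   0.2 61. ] grip 0.0125 59.980124831199646
t 11.63 F gap/bar/z [-0.3  0.6 -4.5] tilt -0.2 foot est gap,bar,z mm [ 2.6 -0.  64.8] grip 0.0124 59.980424074747134
```

The block is loose: the wrist carries only its weight, about 4 N. Now a straight lift to 15 mm above the ears.

```bash
python3 -m inch '[0,0,-0.04,0,0,0, 0,0,-0.08,0,0,0, 0,0,-0.12,0,0,0, 0,0,-0.16,0,0,0, 0,0,-0.2,0,0,0, 0,0,-0.24,0,0,0, 0,0,-0.28,0,0,0, 0,0,-0.315,0,0,0, 0,0,-0.315,0,0,0, 0,0,-0.315,0,0,0, 0,0,-0.315,0,0,0, 0,0,-0.315,0,0,0, 0,0,-0.315,0,0,0, 0,0,-0.315,0,0,0]'>/dev/null; python3 s.py; python3 - <<'E'
from h import *
o=get_obs();R=Rot.from_quat(o['tool_rot']).as_matrix();p=np.array(o['position'])
a=snap('scene','s7.png')
bl=np.array([240,85]);k=6
c=cv2.resize(a[85:185,240:340],None,fx=k,fy=k,interpolation=2)[:,:,::-1].copy()
def dot(P,col): q=(proj('scene',P)-bl)*k; cv2.circle(c,tuple(int(v) for v in q),3,col,-1)
for s in(-1,1): dot(p+R@[s*.031,0,.003],(255,0,255))
for sy in(-1,1): dot(p+R@[.02,sy*.016,.049],(0,255,0)); dot(p+R@[.016,sy*.016,.087],(0,255,255))
cv2.imwrite('pics/s7c.png',c)
E
```

```text
t 12.8 F gap/bar/z [ 0.4 -0.6 -5.3] tilt 0.02 foot est gap,bar,z mm [ 0.2 -0.  89.6] grip 0.0127 59.980339375615586
```

View pics/s7c.png

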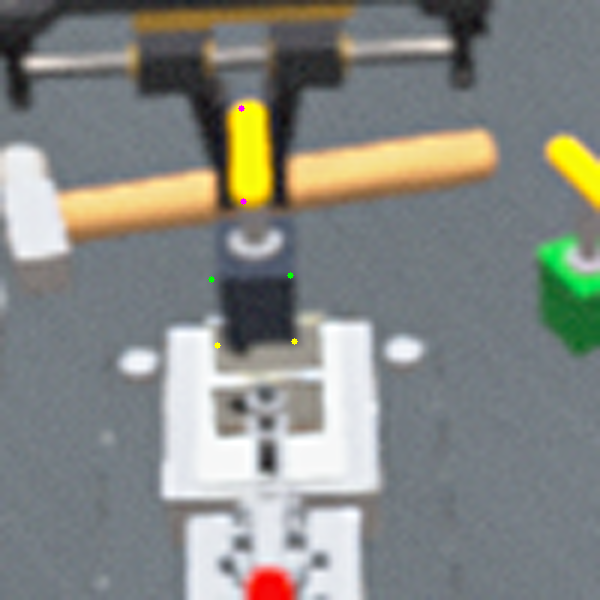

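The block hangs clear and almost upright: the bar is at (249,150), and the foot edge at about row 345 matches the prediction. The foot is about 15 mm above the ear tops over the middle of the gap, and the force is weight only.

```bash
python3 -c "
from rig import *
print(get_obs()['joint_velocities']); print(hand_in())"
```

```text
[ 2.04517410e-03 -1.97749882e-03  1.09432982e-03  5.92605397e-04
 -7.96829887e-04 -8.66811860e-05]
the job is handed in; nothing more can be done
None
```

The block was rocked about 8° each way while being eased up, came free, and the job was handed in at 12.8 s with the gripper still holding it, still and nearly upright, over the middle of the gap with its foot about 15 mm above the ears by tool position and camera; the loose things were never approached, and no verdict came back.

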